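# Relay in, then prime the wire winder's oiler

### The arm

A 6-joint arm with a two-finger parallel gripper is mounted at the origin on the work surface. World frame = base frame: x ahead of the robot, y to its left, z up, the work surface at z = 0. Lengths are in mm, angles in rad, forces in N, time in s.
With the tool pointing down it reaches from about 375 to 900 mm from the base axis. Payload 3.1 kg.
Tool frame: the origin (TCP) lies at the very end of the fingers, on their centre line; the grasp point (between the pads) lies 19 mm behind it; z points along the fingers, y is the direction in which the jaws open and shut (so a half turn about z gives the same grasp; the last joint's range is limited). The gripper opens to 85 mm and grips with 20 to 120 N. Pads are 22 mm wide; open, the fingers measure 114 mm over their backs; the gripper's body (76 mm by 85 mm) begins 54 mm behind the grasp point. The pads swing forward as they close: fully open they stand 13 mm farther back than shut.
Start: joints at [1.028, 0.527, 1.433, -0, 1.181, -0.178], TCP at [222.351, 584.086, 231.31] pointing down, gripper open.
Joint ranges: [-3.08, 3.08], [-0.75, 2.2], [0.22, 2.44], [-1.43, 4.57], [0, 2.65], [-2.85, 2.85]. Speed limits (rad/s): [2.79, 2.79, 3.14, 3.14, 3.14, 3.14].

### API

Orientations are given as a 3x3 rotation matrix whose columns are the frame's x, y, z axes.
In Python, from cell import get_state, viewer, sign_off gives the robot as it stands. The module is installed in compiled form; this text tells all that it offers.
- The arm moves only by the tool drive_tool, never from a script. Its arguments are lists of equal length, an entry for each row: "travel": the shift along the tool's x, y, z in mm, a list of three; "twist": the turn about the tool's z in degrees. In form: {"travel": [[x, y, z], ...], "twist": [twist, ...]}. A call has 1 to 20 rows; each row shifts and turns the commanded pose from where the row before left it, along the tool's axes as they then stand; what a row does not reach is not made up. A row lasts 1/10 s, in which the tool goes at most 50 mm and 8.59 degrees, less where a joint would pass 70% of its speed; a pose out of reach is approached as far as the arm can. A call with a gripper value outside its range is refused whole. "hand" is the finger opening in mm, from 0 to 85.4, set as the call begins (left out, the last holds). The fingers move at their own pace and stop on an object; "grip_force" is the grip in N (left out, the last holds). Time passes only in rows, so rows that do not move let the fingers close. It gives the time, the measured TCP pose, the force and the opening at its end, in the units of the state.
- get_state(): the state, without advancing time (a new reading comes with each control period).
- viewer.camera(name): name is "side" or "top" or "wrist"; returns (picture, depth): 420x560x3 uint8, blue, green, red; 420x560 float32, mm along the optical axis (not along the pixel's ray), 0 where there is no reading.
- viewer.calibration(name): a dict with "mtx" (3x3 intrinsics, pixels), "k1" (the pictures are not rectified: a ray, as slopes to the right and down, at radius r is drawn at 1 + k1 r^2 times it, then the intrinsics apply), "world_to_cam" (4x4, takes a point from world to camera coordinates); the wrist camera has in their place "hand_eye" (4x4, takes a point from camera to tool coordinates, whose origin is the TCP and whose axes are the flange's). Camera axes: x right, y down, z forward; pixel columns grow to the right and rows downward; lengths in mm; the calibration is good to about 2 mm. A picture is of the moment at which its call begins: read the wrist's pose just before it. calibration takes no time and is no camera call.
- sign_off(): hands the job in, once; it reports no verdict.
The state is a dict: "time": time; "joint_pos": joint angles; "joint_vel": joint speeds; "joint_efforts": joint torques, N m; "eef_pos": TCP position; "tool_rot": TCP orientation; "force": force on the tool from outside, world axes, zero at the start; "moment": the same for the moment, N m; "width": opening from 0.0 (shut) to 1.0 (fully open).
Only numpy, scipy, OpenCV 4.12 (cv2) and the standard library are available. Lean on these libraries where they do the work, as an engineer would, in place of code of your own. Each camera call takes 0.05 s, during which the arm holds its last target. There are 200 camera calls.

### The job

Get the wire winder's oiler priming: drop the small grey relay into the pocket of its socket until it is fully home, and swing the socket's locking lever shut over it. Then set the aluminium oil flask upright in the sprung ring of the cradle and press it down until the ring is at the bottom of its travel; finish while still holding the flask pressed down there, without letting go. Leave the other things on the machine top where they are.

Things in the scene. Friction and masses are not known exactly. Their poses are not given: they have to be found in the camera images.
- relay: Plug-in relay, a grey upright plastic block 28 mm (its x) by 24 mm (its y) by 46 mm high with a thin black line round it near the foot; about 45 g. It starts standing upright. Origin at the centre of its underside, z up. Either way round fits the socket.
- socket: Relay socket, a black block 92 x 50 mm, 20 mm high, fixed to the machine top. Origin on the machine top under the pocket's centre; z up. The block runs from -28 to +64 mm along its x. A steel post, 14 mm across and 54 mm high, carries the locking lever; it stands 36 mm from the origin along +x.
- pocket (a point): Centre of the floor of the socket's pocket, 6 mm above the machine top; axes as socket. The pocket is 14 mm deep, 32 mm along x and 28 mm along y, mouth chamfered 2 mm: 2 mm wider than the relay all round when their axes agree or are half a turn apart. A relay fully home has its origin here and its top 52 mm above the machine top.
- pivot (a point): The locking lever's vertical hinge axis, on top of the post beside the pocket, at the lever's mid-thickness (57.5 mm above the machine top). Same axes as pocket (+x from the pocket to the post).
- lever (a joint): Angle of the locking lever about the vertical axis at pivot, rad. 0 = shut: it lies over the relay, pointing along the socket's -x, against a stop. It grows as it opens, counter-clockwise seen from above: at 1.57 it points along the socket's -y. Range 0 to 2.4; it starts open (1.5 to 2.2) and stays where it is left (friction about 1 N at the knob).
- lever_knob (a point): Centre of the upright round black knob at the lever's free end, 58 mm from the hinge axis: 14 mm across, 22 mm high, standing on the flat steel lever (14 mm wide, 6 mm thick). The knob spans 60.5 to 82.5 mm above the machine top, this point lies at 71.5 mm. The lever's underside is at 54.5 mm.
- flask: Closed round-bellied aluminium oil flask, 0.22 kg, standing; origin at the centre of its flat underside, z up, round about z. Foot 36 mm across, widening at 45 degrees to 58 mm at height 11, widest 68 mm at height 28, narrowing to 28 mm at height 60; straight neck 26 mm across from height 60 to 100, then a black rubber stopper 20 mm across to 110.
- cradle: Fixed cradle of the oiler: a round aluminium base 108 mm across and 8 mm high, with three upright guide rods 45 mm from its axis (heads 12 mm across, tops 64 mm above the machine top) on which the sprung ring rides. Origin at the centre of its underside, on the ring's axis; z up.
- ring_seat (a point): Centre of the upper face of the cradle's sprung steel ring, 44 mm above the machine top when the ring is up; it moves down with the ring. The ring is 8 mm thick, 80 mm across, with a 50 mm hole. The flask's tapered foot goes into the hole and rests with the flask's origin about 7 mm below this point. z up.
- ring (a joint): How far the sprung ring is pressed down, m: 0 = up, 0.016 = bottom of its travel (stop). Its spring pushes up with about 4.5 N at 0, growing by 0.45 N per mm to about 11.7 N at the bottom; the flask's own weight does not move it.
- bobbin: Bystander to be left alone: small empty aluminium bobbin, 44 mm across, 40 mm high. Origin at the centre of its underside.
- washer: Bystander to be left alone: thick brass washer, 32 mm across, 8 mm high. Origin at the centre of its underside.
- terminal: Bystander to be left alone: low black terminal block 20 x 34 x 10 mm. Origin at the centre of its underside.
- driver: Bystander to be left alone: screwdriver lying down. Origin at its middle.
- spanner: Bystander to be left alone: steel spanner lying down. Origin at its middle.
- spool: Bystander to be left alone: empty black wire spool standing on end, 90 mm across, 80 mm high. Origin at the centre of its underside.
- can: Bystander to be left alone: plain steel can, 60 mm across, 110 mm high. Origin at the centre of its underside.
Not all that is in view belongs to the job. Of the things that look like the relay, take the one that is farthest to the robot's left at the start.

How it is judged:
By the outcome, as a careful person would: the job done as asked, in the order asked, and still so for the second after the job is handed in, while the arm keeps its last pose, push and grip.
It also fails if it takes over 67 s, if anything falls off the work surface, if the arm or the gripper's body presses on something with over 40 N, if the wrist force passes 120 N, or if a joint passes its speed limit or range.

## Working session

There is one attempt and no reset: what is moved stays moved. The work goes in short steps, Python scripts to look and compute and a tool call to move; the robot and the scene stay as the last step left them, time stands still between calls to the robot, and variables do not carry over. Pictures are saved under pics/ and viewed, on a budget of 10 in all, crops included, one or two more only if the job needs it, and the job is handed in when it is done.

Besides the shell and the picture viewer there is one more tool, called after "Call:" as name(argument=value, ...), one argument or row to a line, values as JSON. drive_tool: Moves the arm, as the interface text tells. Its arguments: {"type":"object","properties":{"travel":{"type":"array"},"twist":{"type":"array"},"hand":{"type":"number"},"grip_force":{"type":"number"}},"required":["travel","twist"]}

```bash
mkdir -p pics
cat > h.py <<'E'
import numpy as np, cv2
from cell import get_state, viewer, sign_off
def shot(n):
    s=get_state(); p,d=viewer.camera(n); c=viewer.calibration(n)
    if n=='wrist':
        T=np.eye(4);T[:3,:3]=np.array(s['tool_rot']).reshape(3,3);T[:3,3]=s['eef_pos']
        c2w=T@np.array(c['hand_eye'])
    else: c2w=np.linalg.inv(np.array(c['world_to_cam']))
    return p,d,dict(K=np.array(c['mtx']),k1=c['k1'],c2w=c2w)
def ray(uv,c):
    uv=np.array(uv,float).reshape(-1,1,2)
    x=cv2.undistortPoints(uv,c['K'],np.array([c['k1'],0,0,0,0.]),).reshape(-1,2)
    r=np.c_[x,np.ones(len(x))]@c['c2w'][:3,:3].T
    return c['c2w'][:3,3],r
def plane(uv,c,z):
    o,r=ray(uv,c); return o+r*((z-o[2])/r[:,2])[:,None]
def dpt(uv,d,c):
    o,r=ray(uv,c); uv=np.array(uv,int).reshape(-1,2); return o+r*d[uv[:,1],uv[:,0]][:,None]
def proj(P,c):
    w=np.linalg.inv(c['c2w']); q=np.atleast_2d(P)@w[:3,:3].T+w[:3,3]; x=q[:,:2]/q[:,2:]
    x=x*(1+c['k1']*(x**2).sum(1))[:,None]; return x@c['K'][:2,:2].T+c['K'][:2,2]
def save(n,p,d,c): cv2.imwrite(f'pics/{n}.png',p); np.savez(f'{n}.npz',p=p,d=d,**c)
def load(n):
    z=np.load(f'{n}.npz'); return z['p'],z['d'],dict(K=z['K'],k1=float(z['k1']),c2w=z['c2w'])
E
python3 - <<'E'
from h import *
for n in('top','side','wrist'):
    p,d,c=shot(n); save(n+'0',p,d,c); print(n,c['c2w'].round(2).tolist(),c['K'][0,0],c['k1'])
print(get_state())
E
```

```text
top [[-0.01, -1.0, 0.09, 501.83], [-1.0, 0.01, 0.01, 2.59], [-0.01, -0.09, -1.0, 870.95], [0.0, 0.0, 0.0, 1.0]] 406.82703769945755 -0.019552289087681893
side [[0.88, -0.29, 0.39, 134.01], [-0.48, -0.48, 0.73, -830.81], [-0.03, -0.82, -0.56, 738.32], [0.0, 0.0, 0.0, 1.0]] 519.8794073045576 -0.038413113237473095
wrist [[0.36, 0.89, 0.29, 147.73], [0.93, -0.34, -0.11, 614.32], [-0.0, 0.31, -0.95, 372.85], [0.0, 0.0, 0.0, 1.0]] 335.43105570895966 -0.06690926349651526
{'time': 0.15, 'joint_pos': array([ 1.02849113e+00,  5.28255905e-01,  1.43360766e+00,  1.83341429e-05,
        1.18142366e+00, -1.78508944e-01]), 'joint_vel': array([ 3.20486338e-05, -1.90539172e-03, -4.08286645e-03,  2.67558359e-04,
       -9.33986575e-04, -2.04113441e-04]), 'joint_efforts': array([ 1.86693578e-04, -4.42742050e+01, -1.78275651e+01, -2.70878581e-04,
        5.61930734e-03, -3.89207480e-05]), 'eef_pos': array([222.07314846, 583.62430881, 230.55651972]), 'tool_rot': array([[-9.34550140e-01,  3.55830361e-01, -8.89116116e-04],
       [ 3.55831330e-01,  9.34549080e-01, -1.44268166e-03],
       [ 3.17572714e-04, -1.66463371e-03, -9.99998564e-01]]), 'force': array([-0.28413321, -0.81370001, -0.31358798]), 'moment': array([ 0.01340572, -0.0105456 , -0.00809432]), 'width': 1.0026664076582865}
```

View pics/top0.png

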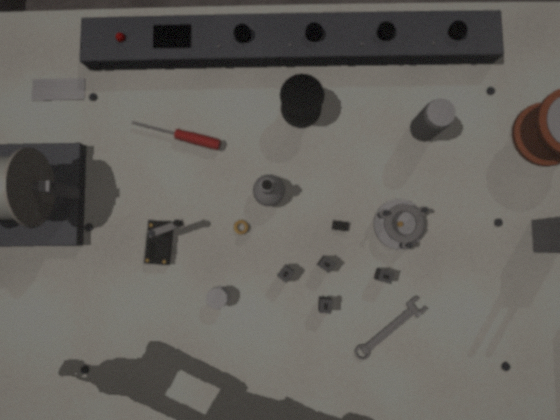

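View pics/side0.png

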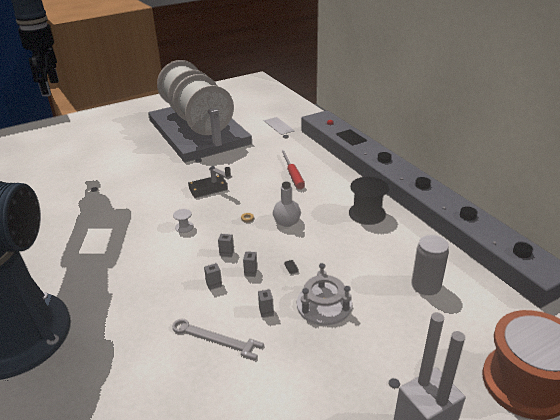

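Top view: four relay look-alikes at (287,272), (326,263), (325,304) and (384,275). World +y is image left, so the robot's leftmost is (287,272). The socket is at (160,242), flask at (268,188), cradle at (400,225). Next, a close-crop check.

Run:
```python
from h import *
p,d,c=load('top0'); q,e,s=load('side0')
def cr(p,u,v,w,h,k=None): return cv2.resize(cv2.convertScaleAbs(p[v:v+h,u:u+w],alpha=1.5),(400,300),interpolation=cv2.INTER_CUBIC)
m=np.vstack([np.hstack([cr(p,125,200,100,75),cr(p,260,235,100,75)]),np.hstack([cr(q,170,150,100,75),cr(p,350,185,100,75)])])
cv2.imwrite('pics/crop1.png',m)
for n,u,v in[('rel',287,272),('r2',326,263),('r3',325,304),('r4',384,275),('sock',160,250),('knob',178,222),('flask',267,184),('cradle',403,223)]:
    print(n,dpt([[u,v]],d,c).round(0),d[v,u])
```

```text
rel [[451.  10.  48.]] 815.85315
r2 [[468. -69.  49.]] 815.40106
r3 [[387. -65.  49.]] 808.03467
r4 [[ 443. -184.   47.]] 813.41077
sock [[498. 280.   8.]] 863.07153
knob [[552. 221.  82.]] 792.8349
flask [[620.  45. 111.]] 767.41516
cradle [[ 549. -237.    8.]] 861.1619
```

View pics/crop1.png

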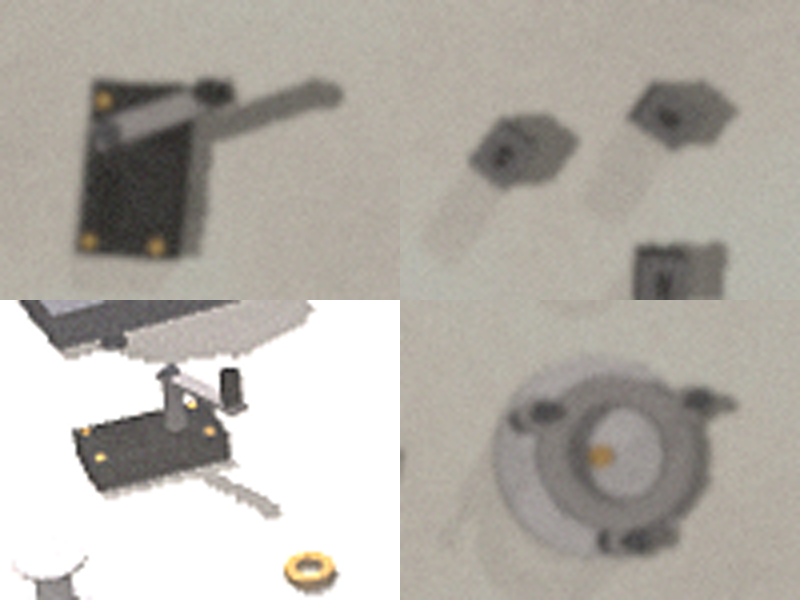

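The crop shows the chosen relay top at crop (505,155) (top image about (286,274)), turned roughly 45° to the socket. The post is at top-image (151,234) and the knob at (178,223), so the socket's +x is roughly world +x and the lever is open at about 1.9 rad. Now I move in for wrist views.

Call:
drive_tool(
  travel=[
    [-36,-22,0],
    [-36,-22,0],
    [-36,-22,0],
    [-36,-22,0],
    [-36,-22,0],
    [-36,-22,0],
    [-36,-22,0],
    [-36,-22,0],
    [-36,-22,0],
    [-36,-22,0],
    [0,0,0],
    [0,0,0],
  ],
  twist=[0,0,0,0,0,0,0,0,0,0,0,0],
)

```text
time: 1.35
eef_pos: [480.8, 249.5, 231.0]
tool_rot: [[-0.934, 0.358, -0.001], [0.358, 0.934, 0.0], [0.001, -0.0, -1.0]]
force: [0.1, 0.8, 0.6]
width: 0.998
```

Run:
```python
from h import *
p,d,c=shot('wrist'); save('w1',p,d,c); s=get_state(); print(s['eef_pos'],s['tool_rot'].round(3),s['width'])
```

```text
[479.97078623 250.31419382 230.9851213 ] [[-0.934  0.357 -0.001]
 [ 0.357  0.934  0.   ]
 [ 0.001 -0.    -1.   ]] 1.0021644254910453
```

View pics/w1.png

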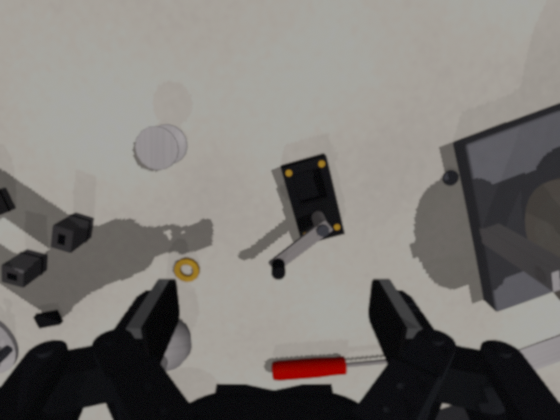

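The wrist view shows the socket with its pocket at about (308,185), the post at (320,222) and the knob at (278,268). The relay sits at the left, (72,232). Next I go over the relay and make rectified close-ups of both.

Call:
drive_tool(
  travel=[
    [-9,-46,0],
    [-9,-46,0],
    [-9,-46,0],
    [-9,-46,0],
    [-9,-46,0],
    [0,0,0],
    [0,0,0],
  ],
  twist=[0,0,0,0,0,0,0],
)

```text
time: 2.1
eef_pos: [440.3, 19.8, 231.4]
tool_rot: [[-0.934, 0.357, -0.0], [0.357, 0.934, 0.001], [0.0, 0.001, -1.0]]
force: [0.3, -0.1, -1.0]
width: 1.0
```

```bash
cat >> h.py <<'E'
def rect(p,c,cx,cy,z,mm,px=400):
    # top-down: image right = +x world ... up=+y ; k px per mm
    g=(np.arange(px)/px-.5)*mm
    X,Y=np.meshgrid(cx+g,cy-g); P=np.c_[X.ravel(),Y.ravel(),np.full(X.size,z)]
    m=proj(P,c).astype(np.float32).reshape(px,px,2)
    return cv2.remap(p,m[...,0],m[...,1],cv2.INTER_CUBIC)
E
python3 - <<'E'
from h import *
p,d,c=shot('wrist'); save('w2',p,d,c); s=get_state(); print(s['eef_pos'],s['width'])
q,e,k=load('w1')
o=dpt([[308,185],[300,165],[320,222],[278,268]],e,k); print(o.round(1))
A=cv2.convertScaleAbs(rect(q,k,495,272,20,120),alpha=2.5)
B=cv2.convertScaleAbs(rect(p,c,451,10,46,80),alpha=1.5)
cv2.imwrite('pics/rect1.png',np.hstack([A,B]))
E
```

```text
[440.38282108  20.57328008 231.36058721] 1.0012882956713023
[[500.2 285.8   6. ]
 [473.2 284.8  19.5]
 [527.4 283.8  57. ]
 [548.  230.7  82.1]]
```

View pics/rect1.png

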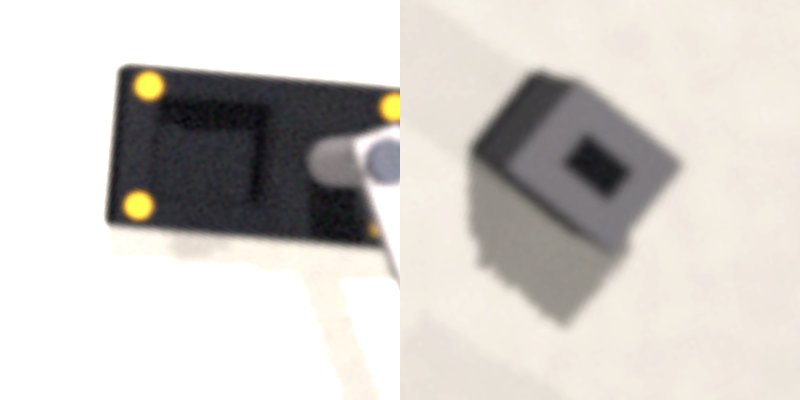

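The rectified socket (0.3 mm/px) has yaw of about -4.7°, with its -x edge midpoint at (112,143). On the right, the relay's top corners are at (575,80), (682,165), (622,248) and (510,160), with the long side at about -38.5°. I'll refine this numerically and triangulate.

```bash
cat >> h.py <<'E'
def tri(uv1,c1,uv2,c2):
    o1,r1=ray(uv1,c1);o2,r2=ray(uv2,c2)
    A=[];b=[]
    for o,r in((o1,r1[0]),(o2,r2[0])):
        r=r/np.linalg.norm(r);M=np.eye(3)-np.outer(r,r);A.append(M);b.append(M@o)
    return np.linalg.lstsq(np.vstack(A),np.hstack(b),rcond=None)[0]
E
python3 - <<'E'
from h import *
p,d,c=load('w2'); q,e,k=load('w1')
def depthpts(p,d,c,z0,z1,cx,cy,r):
    v,u=np.nonzero(d>0); P=dpt(np.c_[u,v],d,c)
    m=(P[:,2]>z0)&(P[:,2]<z1)&(np.hypot(P[:,0]-cx,P[:,1]-cy)<r); return P[m],np.c_[u,v][m]
P,uv=depthpts(p,d,c,43,53,451,10,30)
r=cv2.minAreaRect(P[:,:2].astype(np.float32)); print('relay top depth',np.median(P,0),len(P),r)
# dark mark on top in both views
for nm,pp,dd,cc in(('w2',p,d,c),('w1',q,e,k)):
    P,uv=depthpts(pp,dd,cc,42,54,455,8,30); g=pp[uv[:,1],uv[:,0]].max(1); m=g<np.percentile(g,8)+12
    print(nm,len(P),uv[m].mean(0)); 
    if nm=='w2': a=uv[m].mean(0)
    else: b=uv[m].mean(0)
print('tri',tri(a,c,b,k))
# screws
for nm,pp,cc in(('w1',q,k),):
    h=cv2.cvtColor(pp,cv2.COLOR_BGR2HSV); m=cv2.inRange(h,(15,120,60),(35,255,255))
    n,l,s,ce=cv2.connectedComponentsWithStats(m)
    for i in range(1,n):
        if s[i,4]>8: print('yel',ce[i].round(1),s[i,4],plane([ce[i]],cc,20).round(1))
P,uv=depthpts(q,e,k,17,23,497,286,70); r=cv2.minAreaRect(P[:,:2].astype(np.float32)); print('sock top',r)
P,uv=depthpts(q,e,k,53.5,62,530,270,70); r=cv2.minAreaRect(P[:,:2].astype(np.float32)); print('lever',r, cv2.boxPoints(r).round(1).tolist())
P,uv=depthpts(q,e,k,80,85,545,230,30); print('knob',P.mean(0),len(P))
E
```

```text
relay top depth [449.65270492  16.89201861  45.90126762] 626 ((450.1607360839844, 16.650951385498047), (23.79401206970215, 28.041473388671875), 50.78010177612305)
w2 635 [271.92753623 198.86956522]
w1 540 [ 63.55555556 238.75555556]
tri [451.54395172  16.21482671  41.69843624]
yel [321.2 163.4] 60 [[479.6 306.4  20. ]]
yel [288.3 172.6] 55 [[476.4 270.4  20. ]]
yel [336.5 226.6] 51 [[553.3 299.9  20. ]]
yel [186.3 269.3] 329 [[541.3 118.4  20. ]]
sock top ((516.77734375, 285.02105712890625), (50.26393508911133, 92.75234985351562), 85.00054168701172)
lever ((543.7334594726562, 256.1950988769531), (14.616565704345703, 73.44387817382812), 19.166872024536133) [[524.7999877929688, 288.5], [548.9000244140625, 219.10000610351562], [562.7000122070312, 223.89999389648438], [538.5999755859375, 293.29998779296875]]
knob [552.92339732 228.69159289  82.24702688] 147
```

Call:
drive_tool(
  travel=[
    [0,0,40],
    [0,0,40],
    [0,0,40],
    [-9.8,3.5,30],
    [0,0,30],
    [0,0,19],
    [0,0,10],
    [0,0,0],
    [0,0,0],
  ],
  twist=[6.1,6.1,6.1,0,0,0,0,0,0],
  hand=60,
)

```text
time: 3.05
eef_pos: [450.9, 16.9, 22.7]
tool_rot: [[-0.777, 0.63, 0.001], [0.63, 0.777, -0.0], [-0.001, 0.0, -1.0]]
force: [0.2, -0.1, 0.6]
width: 0.704
```

Call:
drive_tool(
  travel=[
    [0,0,0],
    [0,0,0],
    [0,0,0],
    [0,0,0],
    [0,0,0],
    [0,0,0],
  ],
  twist=[0,0,0,0,0,0],
  hand=15,
  grip_force=40,
)

```text
time: 3.65
eef_pos: [451.2, 15.8, 23.3]
tool_rot: [[-0.775, 0.632, 0.002], [0.632, 0.775, -0.0], [-0.002, 0.001, -1.0]]
force: [0.1, 1.9, 5.8]
width: 0.27
```

Call:
drive_tool(
  travel=[
    [0,0,-30],
    [0,0,-40],
    [0,0,-40],
    [22.3,39.9,0],
    [22.3,39.9,0],
    [22.3,39.9,0],
    [22.3,39.9,0],
    [22.3,39.9,0],
    [22.3,39.9,0],
    [0,0,0],
    [0,0,0],
    [0,0,0],
    [0,0,0],
    [0,0,0],
    [0,0,0],
  ],
  twist=[0,0,0,0,0,0,0,0,0,-8.55,-8.55,-8.55,-8.55,0,0],
)

```text
time: 5.15
eef_pos: [497.7, 285.9, 132.5]
tool_rot: [[-0.996, 0.09, -0.0], [0.09, 0.996, -0.0], [0.0, -0.0, -1.0]]
force: [0.1, -1.3, -0.7]
width: 0.272
```

Run:
```python
from h import *
p,d,c=shot('wrist'); save('w3',p,d,c); s=get_state(); print(s['eef_pos'],s['tool_rot'].round(3),s['width'])
cv2.imwrite('pics/w3b.png',cv2.convertScaleAbs(p,alpha=1.8))
def pts(z0,z1,cx,cy,r):
    v,u=np.nonzero(d>0); P=dpt(np.c_[u,v],d,c)
    m=(P[:,2]>z0)&(P[:,2]<z1)&(np.hypot(P[:,0]-cx,P[:,1]-cy)<r); return P[m]
for a in((17,23,510,286,80),(53.5,62,530,270,60),(80,85,553,229,20),(3,9,498,286,25)):
    P=pts(*a)
    if len(P)>5: print(a,len(P),P.mean(0).round(1),cv2.minAreaRect(P[:,:2].astype(np.float32)))
```

```text
[497.79896599 285.88220153 132.46331526] [[-0.996  0.089  0.   ]
 [ 0.089  0.996  0.   ]
 [-0.     0.    -1.   ]] 0.26844687903105285
(17, 23, 510, 286, 80) 2735 [496.6 286.   19.7] ((508.22265625, 285.6680603027344), (50.23711395263672, 75.67389678955078), 85.063720703125)
(53.5, 62, 530, 270, 60) 171 [546.7 230.5  59.1] ((549.1881103515625, 230.85589599609375), (8.465339660644531, 21.510650634765625), 19.695087432861328)
(80, 85, 553, 229, 20) 148 [549.8 227.8  82. ] ((550.142822265625, 227.4122314453125), (6.941773891448975, 13.162238121032715), 25.896331787109375)
(3, 9, 498, 286, 25) 1164 [500.4 286.2   5.9] ((500.5069274902344, 286.2114562988281), (28.107633590698242, 29.805089950561523), 84.6029052734375)
```

View pics/w3b.png

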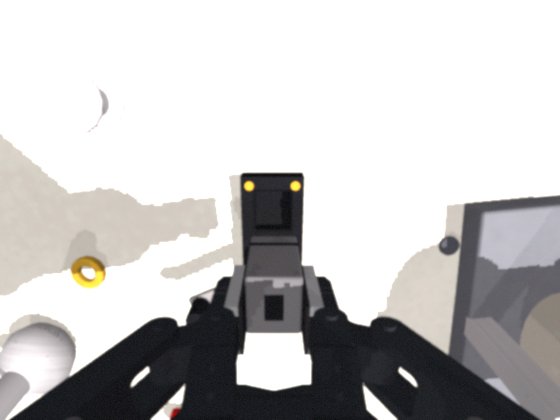

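The relay is held upright between the jaws at (275,285), with the pocket beyond it at (272,208). I compute the held relay's offset from the TCP.

Run:
```python
from h import *
p,d,c=load('w3')
v,u=np.nonzero(d>0); P=dpt(np.c_[u,v],d,c); g=p[v,u].max(1)
m=(u>247)&(u<303)&(v>272)&(v<335); Q=P[m]; print(np.median(Q,0).round(1))
Q=Q[abs(Q[:,2]-np.median(Q[:,2]))<1.5]; print(len(Q),cv2.minAreaRect(Q[:,:2].astype(np.float32)),Q.min(0).round(1),Q.max(0).round(1))
m=(u>255)&(u<295)&(v>242)&(v<266); Q=P[m]; print('front face',Q[:,0].mean(),Q[:,2].min(),Q[:,2].max())
a=dpt([[275,y] for y in range(234,300,3)],d,c); print(a.round(1).tolist())
```

```text
[496.2 288.5 154.9]
3057 ((497.96343994140625, 288.1476135253906), (22.88814353942871, 28.70901870727539), 84.92552947998047) [482.8 275.5 153.4] [512.8 300.5 156.4]
front face 484.1212746462782 119.06162264108332 144.8602987587622
[[518.7, 287.2, 19.8], [484.2, 289.8, 111.7], [483.9, 289.8, 116.4], [483.8, 289.8, 120.5], [484.4, 289.7, 122.9], [484.0, 289.8, 127.4], [484.0, 289.8, 130.9], [483.9, 289.7, 134.4], [484.4, 289.7, 136.6], [484.3, 289.7, 139.8], [484.0, 289.7, 143.3], [483.9, 289.7, 146.4], [484.7, 289.6, 147.7], [484.2, 289.6, 151.3], [484.3, 289.6, 153.5], [484.5, 289.6, 155.7], [486.1, 289.5, 155.3], [487.8, 289.3, 154.7], [488.9, 289.2, 155.1], [490.3, 289.1, 155.2], [492.2, 288.9, 154.4], [493.0, 288.8, 155.3]]
```

Call:
drive_tool(
  travel=[
    [-0.8,-1.8,25],
    [0,0,30],
    [0,0,20],
    [0,0,10],
    [0,0,4],
    [0,0,4],
    [0,0,3],
    [0,0,0],
  ],
  twist=[0,0,0,0,0,0,0,0],
)

```text
time: 6.0
eef_pos: [498.8, 284.4, 36.7]
tool_rot: [[-0.996, 0.086, 0.001], [0.086, 0.996, 0.0], [-0.001, 0.0, -1.0]]
force: [0.9, -0.6, -0.3]
width: 0.27
```

Already about 7 mm into the pocket with no contact force, so I continue.

Call:
drive_tool(
  travel=[
    [0,0,3],
    [0,0,2],
    [0,0,2],
    [0,0,1],
    [0,0,0],
  ],
  twist=[0,0,0,0,0],
)

```text
time: 6.5
eef_pos: [498.7, 284.3, 29.4]
tool_rot: [[-0.996, 0.086, 0.001], [0.086, 0.996, 0.0], [-0.001, 0.0, -1.0]]
force: [-1.2, -0.8, 7.3]
width: 0.268
```

Contact force of 7 N came exactly at the home height. Release, retreat and go above the knob.

Call:
drive_tool(
  travel=[
    [0,0,0],
    [0,0,0],
    [0,0,0],
    [0,0,-15],
    [0,0,-35],
    [0,0,-40],
    [-30,-26.5,0],
    [-29.8,-26.4,0],
    [0,0,0],
    [0,0,0],
    [0,0,0],
    [0,0,0],
    [0,0,0],
    [0,0,0],
    [0,0,0],
    [0,0,0],
    [0,0,0],
    [0,0,0],
  ],
  twist=[0,0,0,0,0,0,0,0,8.25,8.25,8.25,8.25,8.25,8.25,8.25,8.25,0,0],
  hand=45,
)

```text
time: 8.3
eef_pos: [553.7, 226.4, 118.9]
tool_rot: [[-0.329, 0.944, 0.001], [0.944, 0.329, 0.0], [-0.0, 0.001, -1.0]]
force: [0.4, 0.5, 0.7]
width: 0.529
```

Run:
```python
from h import *
p,d,c=shot('wrist'); save('w4',p,d,c); s=get_state(); print(s['eef_pos'],s['tool_rot'].round(3),s['width'])
cv2.imwrite('pics/w4b.png',cv2.convertScaleAbs(p,alpha=1.8))
v,u=np.nonzero(d>0); P=dpt(np.c_[u,v],d,c)
def pts(z0,z1,cx,cy,r):
    m=(P[:,2]>z0)&(P[:,2]<z1)&(np.hypot(P[:,0]-cx,P[:,1]-cy)<r); return P[m]
for n,a in dict(knob=(79,85,553,228,15),sock=(17,23,510,286,80),relay=(48,57,499,286,14),lever=(54,63,540,256,45)).items():
    Q=pts(*a); print(n,len(Q),np.median(Q,0).round(1) if len(Q) else '',cv2.minAreaRect(Q[:,:2].astype(np.float32)) if len(Q)>4 else '')
```

```text
[553.60568795 226.38172681 118.80044943] [[-0.329  0.944  0.   ]
 [ 0.944  0.329  0.   ]
 [-0.     0.    -1.   ]] 0.5253446697515208
knob 422 [553.3 229.2  82. ] ((553.4756469726562, 228.96530151367188), (13.432978630065918, 13.507981300354004), 5.013927459716797)
sock 6196 [521.  290.9  19.7] ((516.6908569335938, 284.79058837890625), (50.323577880859375, 92.61995697021484), 85.03170776367188)
relay 1602 [498.9 286.4  51.8] ((499.0799865722656, 286.0314025878906), (24.246166229248047, 27.33860969543457), 83.35688018798828)
lever 2044 [542.4 261.1  60.2] ((542.6477661132812, 260.072998046875), (13.957820892333984, 65.44207000732422), 19.23663902282715)
```

View pics/w4b.png

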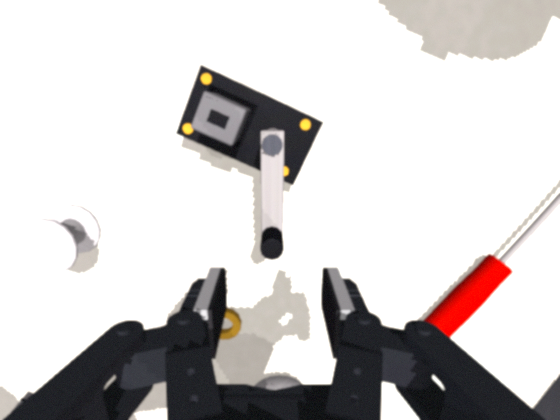

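Relay top reads 51.8 mm, so it is fully home. The knob at (272,238) is centred between the fingers (midline x of about 274). Lower, cage the knob and swing the lever.

Call:
drive_tool(
  travel=[
    [0,0,20],
    [0,0,20],
    [0,0,15.5],
    [0,0,0],
    [0,0,0],
  ],
  twist=[0,0,0,0,0],
  hand=19,
)

```text
time: 8.85
eef_pos: [553.6, 226.4, 62.9]
tool_rot: [[-0.327, 0.945, -0.0], [0.945, 0.327, -0.0], [0.0, -0.0, -1.0]]
force: [0.1, 1.0, 0.1]
width: 0.223
```

Call:
drive_tool(
  travel=[
    [0.14,-4,0],
    [0.56,-8.07,0],
    [0.56,-8.07,0],
    [0.56,-8.07,0],
    [0.56,-8.07,0],
    [0.56,-8.07,0],
    [0.56,-8.07,0],
    [0.56,-8.07,0],
    [0.56,-8.07,0],
    [0.56,-8.07,0],
    [0.56,-8.07,0],
    [0.56,-8.07,0],
    [0.56,-8.07,0],
    [0.56,-8.07,0],
    [0.14,-4,0],
    [0.14,-4,0],
    [0,0,0],
    [0,0,0],
  ],
  twist=[4,8,8,8,8,8,8,8,8,8,8,8,8,8,4,4,0,0],
)

```text
time: 10.65
eef_pos: [477.9, 288.4, 63.8]
tool_rot: [[0.993, -0.119, 0.002], [-0.119, -0.993, 0.001], [0.002, -0.001, -1.0]]
force: [-0.5, -0.7, 0.0]
width: 0.22
```

Call:
drive_tool(
  travel=[
    [0,-1.5,0],
    [0,-1.5,0],
    [0,-1,0],
    [0,0,0],
  ],
  twist=[0,0,0,0],
)

```text
time: 11.05
eef_pos: [477.6, 289.5, 63.3]
tool_rot: [[0.993, -0.118, -0.001], [-0.118, -0.993, -0.004], [-0.0, 0.004, -1.0]]
force: [0.8, -9.9, 6.2]
width: 0.223
```

The stop is reached (10 N). Back off, lift, take an image of the shut lever, then head to the flask.

Call:
drive_tool(
  travel=[
    [0,2.5,0],
    [0,0,-40],
    [0,0,-45],
    [0,0,-50],
    [0,0,0],
  ],
  twist=[0,0,0,0,0],
)

```text
time: 11.55
eef_pos: [481.9, 291.6, 204.7]
tool_rot: [[0.993, -0.12, 0.014], [-0.12, -0.993, 0.006], [0.014, -0.008, -1.0]]
force: [1.1, 1.0, -1.2]
width: 0.225
```

Run:
```python
from h import *
p,d,c=shot('wrist'); save('w5',p,d,c); s=get_state(); print(s['eef_pos'])
v,u=np.nonzero(d>0); P=dpt(np.c_[u,v],d,c)
def pts(z0,z1,cx,cy,r):
    m=(P[:,2]>z0)&(P[:,2]<z1)&(np.hypot(P[:,0]-cx,P[:,1]-cy)<r); return P[m]
for n,a in dict(knob=(79,85,477,287,20),sock=(17,23,510,286,80),lever=(56,63,505,286,50)).items():
    Q=pts(*a); print(n,len(Q),cv2.minAreaRect(Q[:,:2].astype(np.float32)) if len(Q)>4 else '')
```

```text
[479.8299546  290.77597763 201.68452268]
knob 213 ((477.130126953125, 288.3605651855469), (12.571969032287598, 13.36068058013916), 83.64100646972656)
sock 3273 ((516.4427490234375, 284.9315185546875), (50.294029235839844, 92.22915649414062), 84.84922790527344)
lever 1027 ((511.00927734375, 285.3330078125), (14.035923957824707, 63.60188674926758), 84.9961929321289)
```

Call:
drive_tool(
  travel=[
    [24.7,35.6,0],
    [24.7,35.6,0],
    [24.7,35.6,0],
    [24.7,35.6,0],
    [24.7,35.6,0],
    [24.7,35.6,0],
    [0,0,0],
    [0,0,0],
  ],
  twist=[0,0,0,0,0,0,0,0],
  hand=60,
)

```text
time: 12.4
eef_pos: [597.8, 58.8, 196.0]
tool_rot: [[0.992, -0.123, -0.003], [-0.123, -0.992, 0.001], [-0.004, -0.001, -1.0]]
force: [-0.3, -0.2, -0.6]
width: 0.704
```

Run:
```python
from h import *
p,d,c=shot('wrist'); save('w6',p,d,c); s=get_state(); print(s['eef_pos'],s['tool_rot'].round(3))
cv2.imwrite('pics/w6b.png',cv2.convertScaleAbs(p,alpha=1.3))
v,u=np.nonzero(d>0); P=dpt(np.c_[u,v],d,c)
def pts(z0,z1,cx,cy,r):
    m=(P[:,2]>z0)&(P[:,2]<z1)&(np.hypot(P[:,0]-cx,P[:,1]-cy)<r); return P[m]
for n,a in dict(stop=(105,116,618,45,25),neck=(95,103,618,45,25),belly=(20,40,618,45,50)).items():
    Q=pts(*a); print(n,len(Q),Q.mean(0).round(1) if len(Q) else '',cv2.minEnclosingCircle(Q[:,:2].astype(np.float32)) if len(Q)>4 else '')
```

```text
[597.19385855  59.89903107 196.22189814] [[ 0.993 -0.122 -0.004]
 [-0.122 -0.993  0.001]
 [-0.004 -0.001 -1.   ]]
stop 611 [623.5  49.8 109.5] ((622.7854614257812, 50.01790237426758), 9.99873161315918)
neck 385 [626.4  49.8  99.5] ((622.6578979492188, 49.865966796875), 13.208877563476562)
belly 574 [639.4  49.5  33.7] ((622.7947998046875, 49.83354568481445), 34.05266189575195)
```

View pics/w6b.png

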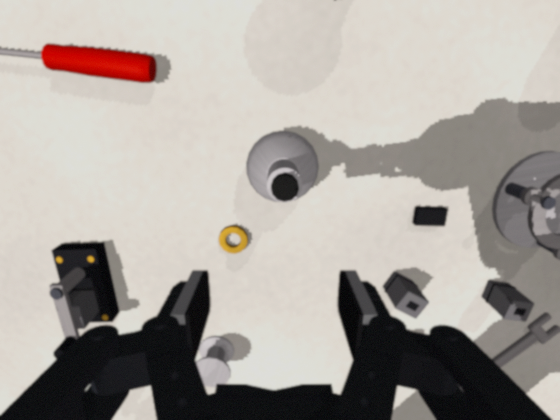

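The lever's axis now matches the socket's (85.0° against 84.85°), so it is shut. The flask stopper at (285,185) gives (622.7, 49.9), upright, with its top at 110 mm from depth. Grasp the neck.

Call:
drive_tool(
  travel=[
    [13.1,2.9,10],
    [13.1,2.8,20],
    [0,0,35],
    [0,0,35],
    [0,0,20],
    [0,0,8],
    [0,0,0],
    [0,0,0],
  ],
  twist=[0,0,0,0,0,0,0,0],
)

```text
time: 13.25
eef_pos: [624.7, 51.3, 70.4]
tool_rot: [[0.993, -0.12, 0.002], [-0.12, -0.993, -0.0], [0.002, -0.0, -1.0]]
force: [-0.1, 0.1, -0.1]
width: 0.702
```

Call:
drive_tool(
  travel=[
    [0,0,0],
    [0,0,0],
    [0,0,0],
    [0,0,0],
    [0,0,0],
    [0,0,0],
    [0,0,0],
  ],
  twist=[0,0,0,0,0,0,0],
  hand=15,
  grip_force=80,
)

```text
time: 13.95
eef_pos: [624.8, 50.3, 71.3]
tool_rot: [[0.993, -0.121, 0.002], [-0.121, -0.993, -0.001], [0.003, 0.0, -1.0]]
force: [-1.3, -2.3, 6.8]
width: 0.282
```

Call:
drive_tool(
  travel=[
    [0,0,-25],
    [0,0,-35],
    [0,0,-40],
    [0,0,0],
  ],
  twist=[0,0,0,0],
)

```text
time: 14.35
eef_pos: [627.6, 50.7, 175.3]
tool_rot: [[0.993, -0.121, 0.012], [-0.121, -0.993, -0.001], [0.012, -0.001, -1.0]]
force: [0.7, -0.4, -2.2]
width: 0.28
```

Run:
```python
from h import *
for n in('top0','w6'):
    p,d,c=load(n); v,u=np.nonzero(d>0); P=dpt(np.c_[u,v],d,c)
    for nm,z0,z1 in(('ring',41,47),('base',6,10.5),('heads',61,67)):
        Q=P[(P[:,2]>z0)&(P[:,2]<z1)&(np.hypot(P[:,0]-545,P[:,1]+235)<75)]
        print(n,nm,len(Q),cv2.minEnclosingCircle(Q[:,:2].astype(np.float32)) if len(Q)>5 else '')
s=get_state(); print(s['eef_pos'],s['width'])
```

```text
top0 ring 792 ((548.4091796875, -226.8962860107422), 52.62977600097656)
top0 base 901 ((545.802978515625, -230.2097625732422), 57.22287368774414)
top0 heads 90 ((548.9124755859375, -228.19403076171875), 50.59387969970703)
w6 ring 1231 ((541.41748046875, -207.68167114257812), 46.15488052368164)
w6 base 3193 ((550.3349609375, -223.18118286132812), 53.5908203125)
w6 heads 145 ((570.4627685546875, -184.41188049316406), 6.625187397003174)
[627.63522918  50.68032487 175.32562568] 0.27981085339712636
```

Call:
drive_tool(
  travel=[
    [-6,30,0],
    [-6,40.8,0],
    [-6,45,0],
    [-6,45,0],
    [-6,45,0],
    [-6,45,0],
    [-6,35,0],
    [0,0,0],
    [0,0,0],
    [0,0,0],
  ],
  twist=[0,0,0,0,0,0,0,0,0,0],
)

```text
time: 15.35
eef_pos: [547.0, -226.5, 168.9]
tool_rot: [[0.993, -0.121, -0.002], [-0.121, -0.993, 0.002], [-0.002, -0.002, -1.0]]
force: [0.3, -0.6, -1.7]
width: 0.281
```

Run:
```python
from h import *
p,d,c=shot('wrist'); save('w7',p,d,c); s=get_state(); print(s['eef_pos'],s['tool_rot'].round(3),s['width'])
q,e,k=shot('side'); save('s7',q,e,k)
cv2.imwrite('pics/w7b.png',np.hstack([cv2.resize(cv2.convertScaleAbs(p,alpha=1.3),(400,300)),cv2.resize(q[130:340,210:490],(400,300))]))
v,u=np.nonzero(d>0); P=dpt(np.c_[u,v],d,c)
for nm,z0,z1,r in(('ring',41.5,46.5,60),('base',6,10.5,60),('heads',61,67,56),('stop',205,225,20),('belly',120,150,45)):
    Q=P[(P[:,2]>z0)&(P[:,2]<z1)&(np.hypot(P[:,0]-548,P[:,1]+228)<r)]
    print(nm,len(Q),Q.mean(0).round(1),Q[:,2].max(),cv2.minEnclosingCircle(Q[:,:2].astype(np.float32)) if len(Q)>5 else '')
```

```text
[ 547.35815438 -226.25286682  169.12498847] [[ 0.993 -0.12  -0.001]
 [-0.12  -0.993  0.001]
 [-0.001 -0.001 -1.   ]] 0.2793675541192293
ring 2761 [ 570.1 -226.6   43.6] 46.30832447288486 ((566.8117065429688, -224.15118408203125), 48.277870178222656)
base 3389 [ 571.8 -227.6    7.8] 10.497255387019663 ((550.2045288085938, -225.39102172851562), 54.02187728881836)
heads 408 [ 572.8 -224.1   63.7] 65.80646717958186 ((572.764404296875, -223.45651245117188), 44.93431091308594)
stop 3266 [ 549.4 -227.6  209.4] 224.9974227948985 ((548.2993774414062, -227.83718872070312), 19.988344192504883)
belly 4554 [ 564.2 -228.1  140.4] 149.99910221720043 ((545.1976318359375, -225.56997680664062), 33.944549560546875)
```

View pics/w7b.png

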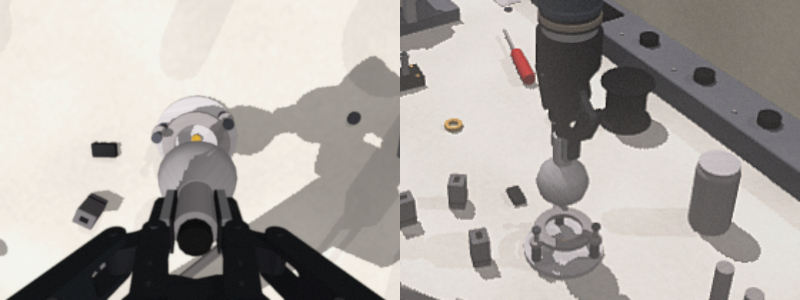

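The wrist view shows the cradle base circle at (550.2,-225.4), r 54.0, and the held flask's belly at (545.2,-225.6), r 33.9. So I shift +5 mm in x and lower.

Call:
drive_tool(
  travel=[
    [4.9,-0.8,0],
    [0,0,20],
    [0,0,20],
    [0,0,12],
    [0,0,5],
    [0,0,3],
    [0,0,2],
    [0,0,0],
  ],
  twist=[0,0,0,0,0,0,0,0],
)

```text
time: 16.25
eef_pos: [553.0, -227.5, 108.7]
tool_rot: [[0.993, -0.121, 0.001], [-0.121, -0.993, -0.0], [0.001, 0.0, -1.0]]
force: [-0.9, 1.7, 1.9]
width: 0.282
```

Call:
drive_tool(
  travel=[
    [0,0,2],
    [0,0,2],
    [0,0,2],
    [0,0,2],
    [0,0,0],
  ],
  twist=[0,0,0,0,0],
)

```text
time: 16.75
eef_pos: [552.8, -227.6, 100.0]
tool_rot: [[0.993, -0.121, 0.001], [-0.121, -0.993, -0.0], [0.001, -0.0, -1.0]]
force: [-0.9, 2.4, 5.6]
width: 0.28
```

Net force matches the spring (8.1 N minus the weight) at about 8 mm of travel. Keep pressing toward the stop.

Call:
drive_tool(
  travel=[
    [0,-0.6,2],
    [0,-0.6,2],
    [0,0,2],
    [0,0,1],
    [0,0,1],
    [0,0,0],
  ],
  twist=[0,0,0,0,0,0],
)

```text
time: 17.35
eef_pos: [552.8, -227.0, 92.6]
tool_rot: [[0.993, -0.121, 0.0], [-0.121, -0.993, -0.001], [0.001, 0.001, -1.0]]
force: [-1.6, 2.2, 8.6]
width: 0.279
```

Call:
drive_tool(
  travel=[
    [0,0,1],
    [0,0,1],
    [0,0,0.5],
    [0,0,0],
    [0,0,0],
  ],
  twist=[0,0,0,0,0],
)

```text
time: 17.85
eef_pos: [552.9, -227.1, 91.9]
tool_rot: [[0.993, -0.121, 0.001], [-0.121, -0.993, -0.002], [0.001, 0.002, -1.0]]
force: [-5.0, 3.7, 16.9]
width: 0.278
```

The force jumped to 17 N and z stalled at 91.9, so this is the stop. Verify with cameras.

Call:
drive_tool(
  travel=[
    [0,0,0.5],
    [0,0,0],
    [0,0,0],
  ],
  twist=[0,0,0],
)

```text
time: 18.15
eef_pos: [553.0, -227.1, 91.8]
tool_rot: [[0.993, -0.12, 0.001], [-0.12, -0.993, -0.002], [0.001, 0.002, -1.0]]
force: [-4.3, 4.2, 20.3]
width: 0.282
```

Run:
```python
from h import *
p,d,c=shot('wrist'); q,e,k=shot('side'); t,f,m=shot('top'); s=get_state(); print(s['eef_pos'],s['force'],s['width'])
cv2.imwrite('pics/w8.png',np.hstack([cv2.resize(cv2.convertScaleAbs(q[130:340,150:430],alpha=1),(400,300)),cv2.resize(cv2.convertScaleAbs(t,alpha=1.3),(400,300))]))
for n,dd,cc in(('w',d,c),('s',e,k)):
    v,u=np.nonzero(dd>0); P=dpt(np.c_[u,v],dd,cc); r=np.hypot(P[:,0]-550.2,P[:,1]+225.6)
    Q=P[(r>35)&(r<39)&(P[:,2]>18)&(P[:,2]<50)]; h,b=np.histogram(Q[:,2],np.arange(18,51,2)); print(n,dict(zip(b[:-1].tolist(),h.tolist())))
v,u=np.nonzero(f>0); P=dpt(np.c_[u,v],f,m); Q=P[(P[:,2]>79)&(P[:,2]<86)&(np.hypot(P[:,0]-477,P[:,1]-288)<20)]; print('knob top view',Q.mean(0),len(Q))
```

```text
[ 553.00564637 -227.0638747    91.82306822] [-5.58465966  3.6835289  20.50250659] 0.2794455096089648
w {18: 0, 20: 1, 22: 0, 24: 12, 26: 776, 28: 304, 30: 6, 32: 0, 34: 0, 36: 0, 38: 0, 40: 0, 42: 0, 44: 0, 46: 0, 48: 0}
s {18: 0, 20: 0, 22: 0, 24: 9, 26: 42, 28: 36, 30: 1, 32: 0, 34: 0, 36: 0, 38: 2, 40: 0, 42: 0, 44: 2, 46: 9, 48: 10}
knob top view [475.24228126 284.41199684  82.46657375] 39
```

View pics/w8.png

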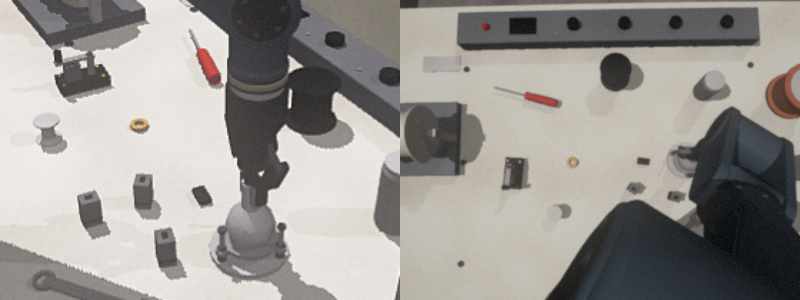

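The ring face reads 28 mm (44 − 16), so it is at the bottom. The flask stands upright in the cradle at crop (250,225), the relay is under the shut lever at (85,70), and the bystanders are in place.

```bash
python3 -c "
from cell import *
print(sign_off())"
```

```text
the job is handed in; nothing more can be done
None
```

The job is done and handed in at about 18 s of the 67 s allowed, with the arm still holding the flask pressed down.

- **Relay:** I took the one farthest to the robot's left and dropped it into the socket pocket. Its top measured 51.8 mm, against 52 mm when fully home.
- **Lever:** I swung it against its stop, with about 10 N on the tool. Its axis then matched the socket's to within 0.2°.
- **Flask:** It stands in the ring, and the ring face reads about 28 mm in both the wrist and side views. That is the bottom of its travel. The force on the tool at hand-in is about 20 N upward and about 6 N sideways.
- **Other things:** In the last picture the other things in view looked unmoved. I did not measure them.

**Disagreements:**
- The held relay showed about 2 mm off the tool centre in the wrist view. I corrected for it and the relay went in without jamming.
- The two-view height of the relay top came out at 41.7 mm, against 46 mm from depth. I used the depth value.
- The top camera placed the cradle about 3 mm from where the wrist camera did. I used the wrist value.

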